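# Set the vial stock tags

### The arm

A 6-joint arm with a two-finger parallel gripper is mounted at the origin on the work surface. World frame = base frame: x ahead of the robot, y to its left, z up, the work surface at z = 0. Lengths are in mm, angles in rad, forces in N, time in s.
With the tool pointing down it reaches from about 350 to 975 mm from the base axis. Payload 7.1 kg.
Tool frame: the origin (TCP) lies on the centre line of the jaws, within the pads' length; the fingertips stand 17 mm ahead of it and the grasp point (between the pads) lies 2 mm behind it; z points along the fingers, y is the direction in which the jaws open and shut (so a half turn about z gives the same grasp; the last joint's range is limited). The gripper opens to 88 mm and grips with 3 to 60 N. Pads are 20 mm wide; open, the fingers measure 115 mm over their backs; the gripper's body (75 mm by 178 mm) begins 61 mm behind the grasp point.
Start: joints at [1.263, 0.423, 1.63, -0, 1.089, -0.019], TCP at [177.97, 599.109, 239.675] pointing down, gripper open.
Joint ranges: [-3, 3], [-0.9, 2.11], [0.09, 2.58], [-1.31, 4.45], [0.11, 2.69], [-2.54, 2.54]. Speed limits (rad/s): [2.39, 2.39, 3.01, 3.14, 3.14, 3.14].

### API

Orientations are given as a rotation vector (axis times angle).
In Python, from workcell import ctrl, imaging, workorder gives the robot as it stands. The module is installed in compiled form; this text tells all that it offers.
- The arm moves only by the shell command python3 -m crank 'ROWS' [OPENING]. ROWS is JSON, a list of rows, each an object with "travel": the shift along the tool's x, y, z as a fraction of full scale, a list of three; "turn": the turn about the tool's z as a fraction of full scale. In form: [{"travel": [dx, dy, dz], "turn": turn}, ...]. A call has 1 to 20 rows; each row shifts and turns the pose as measured when the row begins, along the tool's axes as they then stand; what a row does not reach is not made up. Full scale, the value 1, is 5 cm for a shift and 0.1 rad for a turn. A row lasts 1/10 s, in which the tool goes at most 50 mm and 8.59 degrees, less where a joint would pass 70% of its speed; a pose out of reach is approached as far as the arm can. A call with a number of a shift or a turn outside -1 to 1 is refused whole. A call with a gripper value outside its range is refused whole. OPENING is the gripper command: -1 is shut, 1 is fully open, values between are in proportion, set as the call begins (- or left out, the last holds). The fingers move at their own pace and stop on an object; the grip force is fixed at half the most. Time passes only in rows, so rows that do not move let the fingers close. It gives the time, the measured TCP pose, the force and the opening at its end, in the units of the state.
- ctrl.get_obs(): the state, without advancing time (a new reading comes with each control period).
- imaging.get_image(name): name is "scene" or "side" or "wrist"; returns the picture (420x560x3 uint8, blue, green, red); there is no depth.
- imaging.camera_info(name): a dict with "camera_matrix" (3x3 intrinsics, pixels), "k1" (the pictures are not rectified: a ray, as slopes to the right and down, at radius r is drawn at 1 + k1 r^2 times it, then the intrinsics apply), "rvec" (rotation vector, rad) and "tvec" (3), from world to camera coordinates, as OpenCV has them. Camera axes: x right, y down, z forward; pixel columns grow to the right and rows downward; lengths in mm; the calibration is good to about 2 mm. A picture is of the moment at which its call begins: read the wrist's pose just before it. camera_info takes no time and is no camera call; for the wrist camera it gives the pose at the moment of the call.
- workorder.close_job(): hands the job in, once; it reports no verdict.
The state is a dict: "t": time; "qpos": joint angles; "qvel": joint speeds; "joint_torque": joint torques, N m; "ee_pos": TCP position; "orientation": TCP orientation; "ft_force": force on the tool from outside, world axes, zero at the start; "moment": the same for the moment, N m; "width": finger opening in mm.
Only numpy, scipy, OpenCV 4.12 (cv2) and the standard library are available. Lean on these libraries where they do the work, as an engineer would, in place of code of your own. Each camera call takes 0.05 s, during which the arm holds its last target.

### The job

Each bin on the board has a hinged tag standing in front of it. With the fingertips, push over the tags that are wrong, so that every bin full of vials has its tag resting back towards the bin with the round disc face up, and the empty bin has its tag resting forward, away from the bin, with the bar face up. Leave the bins, the bottle, the meter and the beaker standing in their places; nothing is picked up.

Things in the scene. Friction and masses are not known exactly. Their poses are not given: they have to be found in the camera images.
- board: fixed grey laminate board, 300 (x) x 480 (y) x 10 mm thick, origin at the centre of its underside. Four tag stands in a row along its y, 85 mm before its centre line, 115 mm apart; four bins in a row 170 mm beyond, one straight behind each tag. Its x axis points from tags to bins, roughly away from the robot
- tag_1 (a joint): hinged white tag plate, 58 mm wide, 70 mm from hinge to free edge, 4 mm thick, hinge level along the board's y. 0 = upright; +0.7 = rests back, leaning 40 degrees to the bins, dark raised round disc face up; -0.7 = rests forward, 40 degrees away from the bins, dark raised bar face up. Swings freely (35 g); falls by its weight to the side of upright it is on, onto a stop. Under 3 N at the free half tips it
- tag_1_hinge (a point): middle of the hinge of tag_1, 45 mm above the bench (35 mm above the board's top); axes as the board's. The stand under it is 34 mm (x) by 74 mm (y); nothing else stands within 120 mm of it in x; neighbouring tags leave 57 mm between their edges
- bay_1 (a point): the spot on the board's top, 170 mm behind the hinge of tag_1, at the centre of the place of the bin this tag belongs to
- tag_2 (a joint): hinged white tag plate, 58 mm wide, 70 mm from hinge to free edge, 4 mm thick, hinge level along the board's y. 0 = upright; +0.7 = rests back, leaning 40 degrees to the bins, dark raised round disc face up; -0.7 = rests forward, 40 degrees away from the bins, dark raised bar face up. Swings freely (35 g); falls by its weight to the side of upright it is on, onto a stop. Under 3 N at the free half tips it
- tag_2_hinge (a point): middle of the hinge of tag_2, 45 mm above the bench (35 mm above the board's top); axes as the board's. The stand under it is 34 mm (x) by 74 mm (y); nothing else stands within 120 mm of it in x; neighbouring tags leave 57 mm between their edges
- bay_2 (a point): the spot on the board's top, 170 mm behind the hinge of tag_2, at the centre of the place of the bin this tag belongs to
- tag_3 (a joint): hinged white tag plate, 58 mm wide, 70 mm from hinge to free edge, 4 mm thick, hinge level along the board's y. 0 = upright; +0.7 = rests back, leaning 40 degrees to the bins, dark raised round disc face up; -0.7 = rests forward, 40 degrees away from the bins, dark raised bar face up. Swings freely (35 g); falls by its weight to the side of upright it is on, onto a stop. Under 3 N at the free half tips it
- tag_3_hinge (a point): middle of the hinge of tag_3, 45 mm above the bench (35 mm above the board's top); axes as the board's. The stand under it is 34 mm (x) by 74 mm (y); nothing else stands within 120 mm of it in x; neighbouring tags leave 57 mm between their edges
- bay_3 (a point): the spot on the board's top, 170 mm behind the hinge of tag_3, at the centre of the place of the bin this tag belongs to
- tag_4 (a joint): hinged white tag plate, 58 mm wide, 70 mm from hinge to free edge, 4 mm thick, hinge level along the board's y. 0 = upright; +0.7 = rests back, leaning 40 degrees to the bins, dark raised round disc face up; -0.7 = rests forward, 40 degrees away from the bins, dark raised bar face up. Swings freely (35 g); falls by its weight to the side of upright it is on, onto a stop. Under 3 N at the free half tips it
- tag_4_hinge (a point): middle of the hinge of tag_4, 45 mm above the bench (35 mm above the board's top); axes as the board's. The stand under it is 34 mm (x) by 74 mm (y); nothing else stands within 120 mm of it in x; neighbouring tags leave 57 mm between their edges
- bay_4 (a point): the spot on the board's top, 170 mm behind the hinge of tag_4, at the centre of the place of the bin this tag belongs to
- bin_1: grey open plastic bin, loose, 90 (x) x 100 (y) x 45 mm high, walls 4 mm, origin at the centre of its underside; full: nine capped glass vials stand in it, caps up to 60 mm above its underside
- bin_2: grey open plastic bin, loose, 90 (x) x 100 (y) x 45 mm high, walls 4 mm, origin at the centre of its underside; full: nine capped glass vials stand in it, caps up to 60 mm above its underside
- bin_3: grey open plastic bin, loose, 90 (x) x 100 (y) x 45 mm high, walls 4 mm, origin at the centre of its underside; full: nine capped glass vials stand in it, caps up to 60 mm above its underside
- bin_4: grey open plastic bin, loose, 90 (x) x 100 (y) x 45 mm high, walls 4 mm, origin at the centre of its underside; empty: nothing in it
- bottle: bystander: loose clear bottle with a green cap, 60 mm diameter, 140 mm tall, standing, origin at the centre of its underside
- meter: bystander: loose hand-held grey meter with a dark screen, 170 x 75 x 34 mm, lying flat, origin at the centre of its underside
- beaker: bystander: loose glass beaker, 64 mm diameter, 80 mm tall, standing, origin at the centre of its underside
Things that resemble listed ones, but are neither listed nor needed, are in the scene too. What is shaped like the bin_4 but yellow is not meant.

How it is judged (in metres and radians):
At the end, for the whole second after the job is handed in: every tag whose bin is full rests back (joint above 0.6 rad), the tag of the empty bin rests forward (joint below -0.6 rad), all tags are still (under 0.2 rad/s), and no bin, nor the bottle, meter or beaker, is more than 20 mm from where it was (((horizontal distance between bay_1 and bin_4 below 0.05 m and value of joint tag_1 below -0.6 rad) or (not (horizontal distance between bay_1 and bin_4 below 0.05 m) and value of joint tag_1 above 0.6 rad)) and velocity of joint tag_1 between -0.2 and 0.2 rad/s and distance of each of bin_1, bin_2, bin_3, bin_4, bottle, meter, beaker from where it was at the start of the episode below 0.02 m and ((horizontal distance between bay_2 and bin_4 below 0.05 m and value of joint tag_2 below -0.6 rad) or (not (horizontal distance between bay_2 and bin_4 below 0.05 m) and value of joint tag_2 above 0.6 rad)) and velocity of joint tag_2 between -0.2 and 0.2 rad/s and ((horizontal distance between bay_3 and bin_4 below 0.05 m and value of joint tag_3 below -0.6 rad) or (not (horizontal distance between bay_3 and bin_4 below 0.05 m) and value of joint tag_3 above 0.6 rad)) and velocity of joint tag_3 between -0.2 and 0.2 rad/s and ((horizontal distance between bay_4 and bin_4 below 0.05 m and value of joint tag_4 below -0.6 rad) or (not (horizontal distance between bay_4 and bin_4 below 0.05 m) and value of joint tag_4 above 0.6 rad)) and velocity of joint tag_4 between -0.2 and 0.2 rad/s); the robot touches nothing.
It fails at once if a bin is lifted or shoved more than 20 mm (distance of any of bin_1, bin_2, bin_3, bin_4 from where it was at the start of the episode above 0.02 m).
It fails at once if the bottle, meter or beaker is lifted or moved more than 20 mm (distance of any of bottle, meter, beaker from where it was at the start of the episode above 0.02 m).
It also fails if it takes over 51 s, if anything falls off the work surface, if the arm or the gripper's body presses on something with over 40 N, if the wrist force passes 120 N, or if a joint passes its speed limit or range.

## Working session

There is one attempt and no reset: what is moved stays moved. The work goes in short steps, Python scripts to look and compute and a shell command to move; the robot and the scene stay as the last step left them, time stands still between calls to the robot, and variables do not carry over. Pictures are saved under pics/ and viewed, and the job is handed in when it is done.

```bash
mkdir -p pics; python3 - <<'E'
from workcell import ctrl, imaging
import cv2
for n in ["scene","side","wrist"]:
    im=imaging.get_image(n); cv2.imwrite(f"pics/a_{n}.png",im)
    c=imaging.camera_info(n); print(n,c)
o=ctrl.get_obs(); print(o)
E
```

```text
scene {'camera_matrix': array([[535.04749795,   0.        , 295.43114551],
       [  0.        , 535.04749795, 215.13360261],
       [  0.        ,   0.        ,   1.        ]]), 'k1': -0.1934138437307689, 'rvec': array([ 2.3245263 ,  0.54111805, -0.23691935]), 'tvec': array([-494.45535225, -138.38937529, 1703.2485999 ])}
side {'camera_matrix': array([[404.47941057,   0.        , 280.85978363],
       [  0.        , 404.47941057, 208.10620395],
       [  0.        ,   0.        ,   1.        ]]), 'k1': 0.01834846295563834, 'rvec': array([ 2.34755279, -0.67055859,  0.27077392]), 'tvec': array([-486.22538716,  284.62249695,  821.79384617])}
wrist {'camera_matrix': array([[311.07300569,   0.        , 274.68027428],
       [  0.        , 311.07300569, 209.66301636],
       [  0.        ,   0.        ,   1.        ]]), 'k1': -0.04389971538423481, 'rvec': array([-2.31035186, -1.72338481, -0.26670512]), 'tvec': array([-625.54903872,  -37.0013064 ,  391.85294574])}
{'t': 0.15, 'qpos': array([ 1.26300383e+00,  4.23666605e-01,  1.63046732e+00, -1.34609523e-05,
        1.08860195e+00, -1.90185502e-02]), 'qvel': array([-3.86596465e-04, -2.85645977e-03, -2.89355780e-03,  1.69742701e-07,
        5.32869641e-04, -1.49640164e-03]), 'joint_torque': array([ 7.14589387e-04, -5.44986999e+01, -2.73916823e+01,  6.44235243e-02,
        2.05067173e-02, -7.54435268e-05]), 'ee_pos': array([177.85714561, 598.75172746, 239.09796684]), 'orientation': array([-4.51995752e-01, -3.10873069e+00,  1.77478959e-03]), 'ft_force': array([-0.32323901,  0.26814592,  0.40522552]), 'moment': array([-0.00756383, -0.03242572, -0.03193659]), 'width': 87.59712223696557}
```

View pics/a_scene.png

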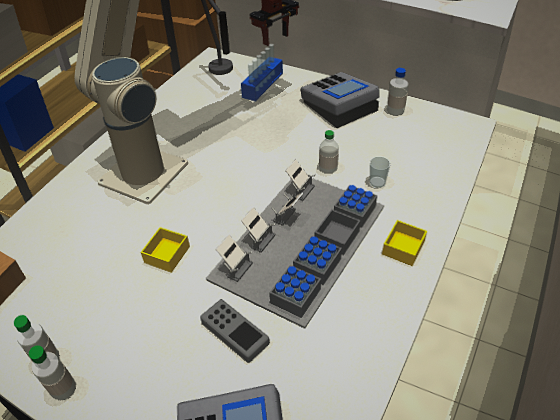

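View pics/a_side.png

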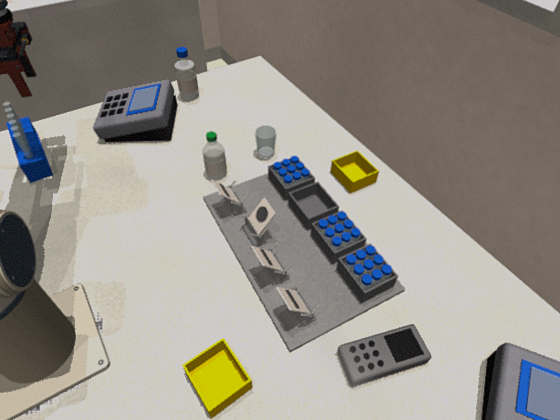

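View pics/a_wrist.png

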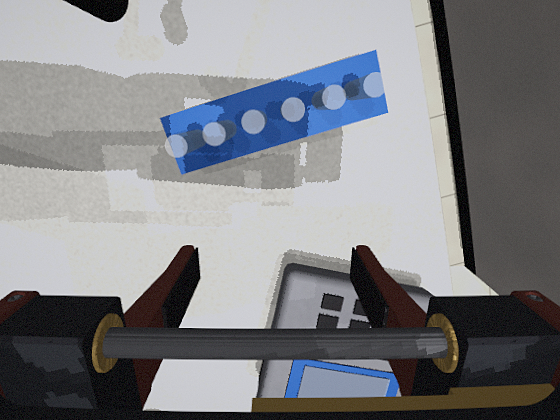

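```bash
python3 - <<'E'
import cv2,numpy as np
a=cv2.imread("pics/a_scene.png")[145:330,195:395]; b=cv2.imread("pics/a_side.png")[140:350,195:410]
a=cv2.resize(a,(400*1,370),interpolation=3);b=cv2.resize(b,(400,391),interpolation=3)
o=np.zeros((391,800,3),np.uint8);o[:370,:400]=a;o[:,400:]=b
cv2.imwrite("pics/b_crop.png",o)
E
```

```text
(no output)
```

View pics/b_crop.png

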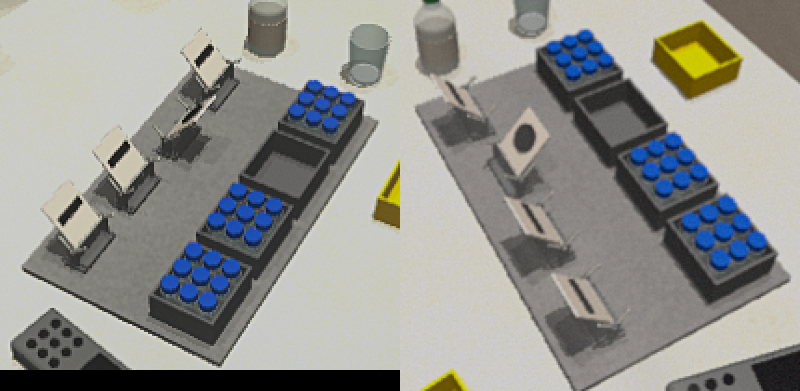

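All four tags look wrong: the empty bin's tag (side px 260,217) shows its disc, and the three full bins' tags show their bars. The yellow bins (side px 355,171 and 218,377) are decoys. Next I measure the board.

```bash
cat > h.py <<'E'
import cv2,numpy as np
from workcell import ctrl, imaging
def cam(n):
    c=imaging.camera_info(n);K=c["camera_matrix"];R=cv2.Rodrigues(c["rvec"])[0];t=c["tvec"].reshape(3)
    return K,np.array([c["k1"],0,0,0,0.]),R,t
def ray(c,p):
    K,d,R,t=c
    u=cv2.undistortPoints(np.array([[p]],float),K,d).ravel()
    v=R.T@np.array([u[0],u[1],1]);return -R.T@t,v
def onplane(c,p,z):
    o,v=ray(c,p);return o+v*(z-o[2])/v[2]
def proj(c,P):
    K,d,R,t=c
    return cv2.projectPoints(np.array(P,float).reshape(-1,1,3),cv2.Rodrigues(R)[0],t,K,d)[0].reshape(-1,2)
E
python3 - <<'E'
from h import *
b=cv2.imread("pics/a_side.png"); a=cv2.imread("pics/a_scene.png")
for n,im in(("scene",a),("side",b)):
    c=cam(n)
    hsv=cv2.cvtColor(im,cv2.COLOR_BGR2HSV)
    m=((hsv[...,2]<150)&((hsv[...,1]<70)|(abs(hsv[...,0].astype(int)-112)<15))).astype(np.uint8)
    # connected component containing board
    seed=(300,215)if n=="scene" else(295,245)
    if n=="scene": seed=(285,255)
    mm=cv2.morphologyEx(m*255,cv2.MORPH_OPEN,np.ones((5,5)))
    k,l=cv2.connectedComponents(mm); reg=(l==l[seed[1],seed[0]]).astype(np.uint8)
    cs,_=cv2.findContours(reg,0,2);cc=max(cs,key=cv2.contourArea);h=cv2.convexHull(cc)
    print(n,cv2.contourArea(cc)); q=cv2.approxPolyDP(h,8,True).reshape(-1,2);print(q.tolist())
    for p in q: print(p,onplane(c,p,10).round(0),onplane(c,p,0).round(0))
    # blue caps at z=70
    bl=cv2.inRange(hsv,(105,150,80),(125,255,255))
    k,l,s,ce=cv2.connectedComponentsWithStats(bl)
    for i in range(1,k):
        if 8<s[i,4]<200: print("cap",ce[i].round(0),onplane(c,ce[i],70).round(0)[:2],s[i,4])
E
```

```text
scene 13144.0
[[376, 196], [382, 209], [305, 327], [208, 281], [288, 182]]
[376 196] [718. 211.  10.] [715. 221.   0.]
[382 209] [753. 167.  10.] [750. 177.   0.]
[305 327] [ 725. -293.   10.] [ 722. -287.    0.]
[208 281] [ 437. -279.   10.] [ 432. -273.    0.]
[288 182] [452. 151.  10.] [447. 161.   0.]
cap [400.  70.] [579. 843.] 41
cap [274.  79.] [181. 574.] 28
cap [346.  90.] [448. 618.] 126
cap [347. 194.] [657. 122.] 112
cap [356. 197.] [684. 120.] 113
cap [364. 200.] [710. 120.] 118
cap [308. 247.] [ 643. -106.] 151
cap [317. 251.] [ 670. -107.] 155
cap [332. 247.] [698. -79.] 49
cap [324. 259.] [ 696. -123.] 107
cap [289. 274.] [ 637. -206.] 111
cap [301. 274.] [ 664. -192.] 55
cap [310. 278.] [ 691. -193.] 59
cap [295. 282.] [ 663. -221.] 62
cap [279. 286.] [ 635. -249.] 61
cap [304. 286.] [ 689. -223.] 59
cap [289. 291.] [ 661. -250.] 62
cap [298. 295.] [ 687. -252.] 65
side 17627.5
[[268, 166], [311, 174], [403, 287], [297, 348], [286, 346], [204, 201]]
[268 166] [666. 215.  10.] [671. 225.  -0.]
[311 174] [753. 123.  10.] [760. 131.   0.]
[403 287] [ 721. -286.   10.] [ 727. -283.    0.]
[297 348] [ 439. -276.   10.] [ 442. -273.    0.]
[286 346] [ 422. -261.   10.] [ 425. -258.    0.]
[204 201] [450. 187.  10.] [453. 196.   0.]
cap [181.  51.] [677. 850.] 70
cap [ 32. 175.] [ 96. 444.] 10
```

```bash
python3 - <<'E'
import cv2,numpy as np
b=cv2.imread("pics/a_side.png"); a=cv2.imread("pics/a_scene.png")
def t(im,x,y):
    r=cv2.resize(im[y-16:y+17,x-16:x+17],(264,264),interpolation=0)
    return r
A=[t(a,208,280),t(a,305,326),t(a,383,206)]; B=[t(b,206,200),t(b,292,348),t(b,402,288)]
cv2.imwrite("pics/c.png",np.vstack([np.hstack(A),np.hstack(B)]))
E
```

```text
(no output)
```

View pics/c.png

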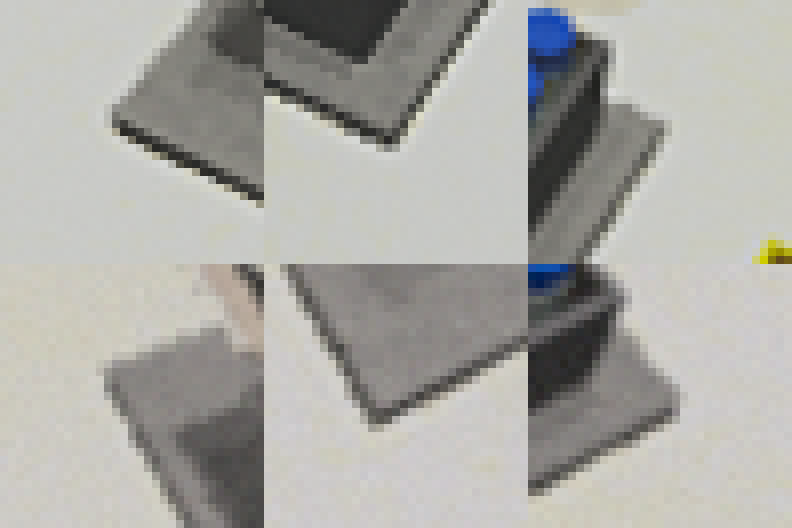

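```bash
python3 - <<'E'
from h import *
s=cam("scene");d=cam("side")
P={k:onplane(c,p,10)[:2] for k,c,p in[("FRs",s,(205.3,277.5)),("BRs",s,(304.3,325.5)),("BLs",s,(383.3,204.8)),("FLd",d,(202.7,196.5)),("FRd",d,(289.1,350)),("BRd",d,(404,288))]}
for k,v in P.items(): print(k,v.round(1))
loc={"FR":(-150,-240),"BR":(150,-240),"BL":(150,240),"FL":(-150,240)}
L=np.array([loc[k[:2]] for k in P],float);W=np.array(list(P.values()))
lc=L-L.mean(0);wc=W-W.mean(0);U,S,V=np.linalg.svd(lc.T@wc);R=V.T@U.T
t=W.mean(0)-R@L.mean(0)
print("yaw",np.degrees(np.arctan2(R[1,0],R[0,0])),"c",t,"resid",(W-(L@R.T+t)).round(1).tolist())
np.savez("board.npz",R=R,t=t)
for i,y in enumerate((-172.5,-57.5,57.5,172.5)):
    h=R@[-85,y]+t;b=R@[85,y]+t
    print(i,h.round(1),b.round(1),"scene",proj(s,[*h,45]).round(0),"side",proj(d,[*h,45]).round(0))
for n,c in(("scene",s),("side",d)):
    im=cv2.imread(f"pics/a_{n}.png")
    for y in(-172.5,-57.5,57.5,172.5):
        for x,z in((-85,45),(85,10)):
            p=[]
            for e in(-29,29)if x<0 else(-50,50): p.append(proj(c,[*(R@[x,y+e]+t),z])[0])
            cv2.line(im,*[tuple(int(round(v)) for v in q) for q in p],(0,0,255),1)
    im=im[145:330,195:395] if n=="scene" else im[140:350,195:410]
    cv2.imwrite(f"pics/d_{n}.png",cv2.resize(im,None,fx=3,fy=2.8))
E
```

```text
FRs [ 424.2 -272.1]
BRs [ 721.3 -289.4]
BLs [750.4 185.1]
FLd [454.  203.7]
FRd [ 423.2 -271.4]
BRd [ 720.7 -288.8]
yaw -3.541456290873482 c [587.24145368 -42.309687  ] resid [[1.5, 0.4], [-0.8, 1.7], [-1.4, -2.9], [1.6, -2.7], [0.5, 1.2], [-1.4, 2.3]]
0 [ 491.7 -209.2] [ 661.4 -219.7] scene [[238. 261.]] side [[301. 302.]]
1 [498.9 -94.4] [ 668.5 -105. ] scene [[262. 233.]] side [[275. 261.]]
2 [506.   20.3] [675.6   9.8] scene [[284. 207.]] side [[253. 226.]]
3 [513.1 135.1] [682.7 124.6] scene [[304. 183.]] side [[233. 195.]]
```

View pics/d_side.png

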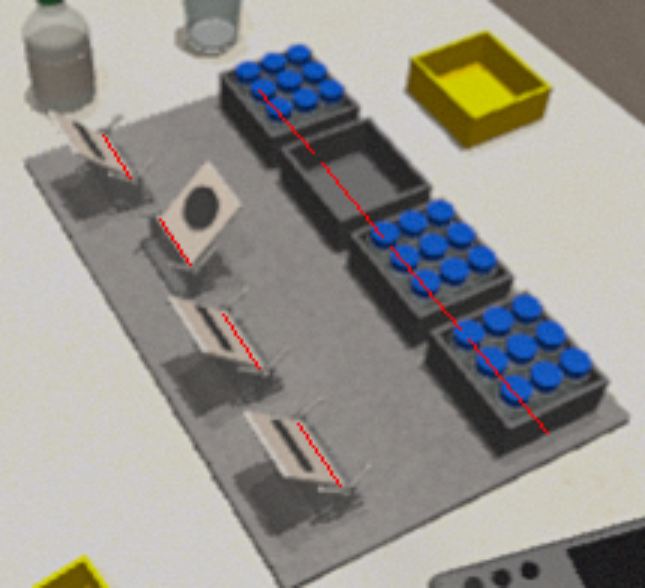

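```bash
cat >> h.py <<'E'
from scipy.spatial.transform import Rotation as Ro
def goto(board_xy,tipz,hi=None):
    "shift in tool frame (full-scale units) to board-local xy (rel. board centre), tip height"
    B=np.load("board.npz");o=ctrl.get_obs();Rt=Ro.from_rotvec(o["orientation"]).as_matrix()
    T=np.array([*(B["R"]@board_xy+B["t"]),tipz+17])
    d=Rt.T@(T-o["ee_pos"])/50
    ty=Rt[:2,1];yaw=np.arctan2(B["R"][1,1],B["R"][0,1])-np.arctan2(ty[1],ty[0])
    print("t",o["t"],"tcp",o["ee_pos"].round(1),"tgt",T.round(1),"tool units",d.round(2),"turn units",round(-yaw/.1,2),"F",o["ft_force"].round(1))
def where():
    B=np.load("board.npz");o=ctrl.get_obs();print("board-local",(B["R"].T@(o["ee_pos"][:2]-B["t"])).round(1),"tip",o["ee_pos"][2]-17)
E
python3 - <<'E'
from h import *
s=cam("scene");d=cam("side")
print("bottle",onplane(s,(329,135),140),onplane(d,(211,137),140))
print("beaker",onplane(s,(379,160),80),onplane(d,(265,130),80))
goto([-180,172.5],200)
E
```

```text
bottle [534.84239369 265.34513281 140.        ] [525.15927183 265.91329303 140.        ]
beaker [690.70884127 291.18814357  80.        ] [698.58016942 285.1939863   80.        ]
t 0.15 tcp [177.9 598.8 239.1] tgt [418.2 141.  217. ] tool units [-7.22 -7.41  0.45] turn units -2.27 F [-0.3  0.3  0.4]
```

```bash
python3 -m crank '[{"travel":[0,0,-0.3],"turn":-0.8},{"travel":[0,0,0],"turn":-0.8},{"travel":[0,0,0],"turn":-0.7},{"travel":[0,0,0],"turn":0}]' -1; python3 -c "
from h import *
goto([-180,172.5],200);where()"
```

```text
t: 0.55
ee_pos: [177.6, 597.9, 253.1]
orientation: [-0.079, -3.139, 0.006]
ft_force: [-0.2, -0.2, -0.7]
width: 59.4
t 0.55 tcp [177.6 597.9 253.1] tgt [418.2 141.  217. ] tool units [-5.27 -8.88  0.75] turn units 0.11 F [-0.2 -0.2 -0.7]
board-local [-448.4  613.6] tip 236.1171024958837
```

```bash
python3 -m crank '[{"travel":[-0.44,-0.74,0],"turn":0},{"travel":[-0.44,-0.74,0],"turn":0},{"travel":[-0.44,-0.74,0],"turn":0},{"travel":[-0.44,-0.74,0],"turn":0},{"travel":[-0.44,-0.74,0],"turn":0},{"travel":[-0.44,-0.74,0],"turn":0},{"travel":[-0.44,-0.74,0],"turn":0},{"travel":[-0.44,-0.74,0],"turn":0},{"travel":[-0.44,-0.74,0],"turn":0},{"travel":[-0.44,-0.74,0],"turn":0},{"travel":[-0.44,-0.74,0],"turn":0},{"travel":[-0.44,-0.74,0],"turn":0},{"travel":[0,0,0],"turn":0}]'; python3 -c "
from h import *
goto([-180,172.5],82);where()"
```

```text
t: 1.85
ee_pos: [420.8, 122.0, 252.9]
orientation: [0.117, 3.139, -0.005]
ft_force: [0.5, 0.6, -0.3]
width: 0.4
t 1.85 tcp [420.8 122.  252.9] tgt [418.2 141.   99. ] tool units [0.08 0.38 3.08] turn units -0.13 F [ 0.5  0.6 -0.3]
board-local [-176.3  153.8] tip 235.89292857840277
```

```bash
python3 -m crank '[{"travel":[0.08,0.38,0.5],"turn":-0.1},{"travel":[0,0,0.7],"turn":0},{"travel":[0,0,0.7],"turn":0},{"travel":[0,0,0.7],"turn":0},{"travel":[0,0,0.45],"turn":0},{"travel":[0,0,0],"turn":0}]'; python3 -c "
from h import *
goto([-180,172.5],82);where()"
```

```text
t: 2.45
ee_pos: [420.2, 142.6, 97.0]
orientation: [0.125, 3.133, -0.001]
ft_force: [0.5, 0.6, 1.1]
width: 0.2
t 2.45 tcp [420.2 142.6  97. ] tgt [418.2 141.   99. ] tool units [ 0.04 -0.04 -0.04] turn units -0.18 F [0.5 0.6 1.1]
board-local [-178.2  174.2] tip 80.01691344876389
```

```bash
python3 -m crank '[{"travel":[-0.25,0,0],"turn":0},{"travel":[-0.25,0,0],"turn":0},{"travel":[-0.25,0,0],"turn":0},{"travel":[-0.25,0,0],"turn":0},{"travel":[-0.25,0,0],"turn":0},{"travel":[-0.25,0,0],"turn":0},{"travel":[-0.25,0,0],"turn":0},{"travel":[-0.25,0,0],"turn":0},{"travel":[0,0,0],"turn":0}]'; python3 -c "
from h import *
where();cv2.imwrite('pics/e.png',imaging.get_image('side'))"
```

```text
t: 3.35
ee_pos: [533.2, 135.1, 103.4]
orientation: [0.128, 3.124, 0.003]
ft_force: [-0.5, 1.1, -0.0]
width: 0.6
board-local [-64.9 173.8] tip 86.41549129699956
```

View pics/e.png

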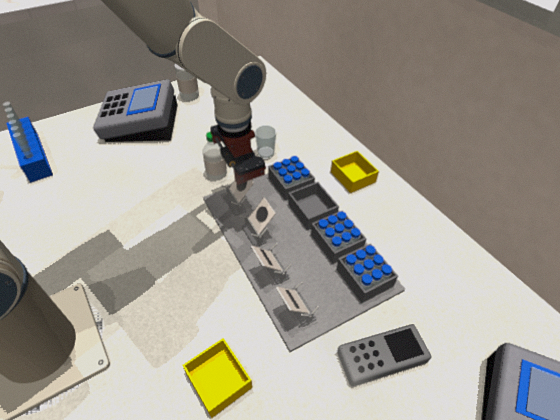

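The finger has passed upright and the tag appears to have gone over (side px 238,190). Now I retreat and move along the front to the next forward-leaning tag of a full bin.

```bash
python3 -m crank '[{"travel":[0.4,0,0],"turn":0},{"travel":[0.5,0,0],"turn":0},{"travel":[0.5,0,0],"turn":0},{"travel":[0.5,0,0],"turn":0},{"travel":[0,0,0],"turn":0}]'; python3 -c "
from h import *
where();goto([-180,-57.5],82);cv2.imwrite('pics/f.png',cv2.resize(imaging.get_image('side')[140:350,180:410],None,fx=3,fy=2.8))"
```

```text
t: 3.9
ee_pos: [431.8, 142.3, 100.6]
orientation: [0.13, 3.129, 0.001]
ft_force: [0.7, 0.8, -0.8]
width: 0.5
board-local [-166.6  174.7] tip 83.56465768783976
t 3.9 tcp [431.8 142.3 100.6] tgt [404.  -88.6  99. ] tool units [ 0.17 -4.65  0.02] turn units -0.21 F [ 0.7  0.8 -0.8]
```

View pics/f.png

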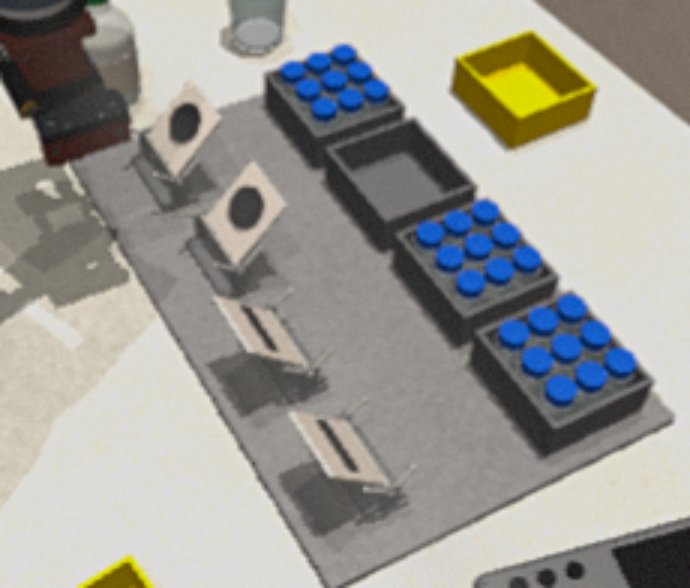

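The first tag (crop px 183,125) now rests back with its disc up. Next is the tag of the third bin.

```bash
python3 -m crank '[{"travel":[0.25,-0.2,0],"turn":-0.2},{"travel":[0,-0.5,0],"turn":0},{"travel":[0,-0.6,0],"turn":0},{"travel":[0,-0.6,0],"turn":0},{"travel":[0,-0.6,0],"turn":0},{"travel":[0,-0.6,0],"turn":0},{"travel":[0,-0.6,0],"turn":0},{"travel":[0,-0.4,0],"turn":0},{"travel":[0,-0.2,0],"turn":0},{"travel":[0,0,0],"turn":0}]'; python3 -c "
from h import *
where();goto([-180,-57.5],82)"
```

```text
t: 4.95
ee_pos: [423.2, -80.0, 102.7]
orientation: [0.092, 3.109, 0.003]
ft_force: [0.1, 0.1, 0.9]
width: 0.6
board-local [-161.4  -47.8] tip 85.65784249776141
t 4.95 tcp [423.2 -80.  102.7] tgt [404.  -88.6  99. ] tool units [ 0.37 -0.19  0.06] turn units 0.02 F [0.1 0.1 0.9]
```

```bash
python3 -m crank '[{"travel":[0,-0.19,0.1],"turn":0},{"travel":[-0.25,0,0],"turn":0},{"travel":[-0.25,0,0],"turn":0},{"travel":[-0.25,0,0],"turn":0},{"travel":[-0.25,0,0],"turn":0},{"travel":[-0.25,0,0],"turn":0},{"travel":[-0.25,0,0],"turn":0},{"travel":[-0.2,0,0],"turn":0},{"travel":[0,0,0],"turn":0}]'; python3 -c "
from h import *
where();goto([-180,-57.5],82)"
```

```text
t: 5.85
ee_pos: [517.2, -92.4, 99.9]
orientation: [0.085, 3.109, 0.004]
ft_force: [-2.7, -0.6, 3.9]
width: 0.1
board-local [-66.8 -54.3] tip 82.87638494361714
t 5.85 tcp [517.2 -92.4  99.9] tgt [404.  -88.6  99. ] tool units [ 2.26 -0.05 -0.05] turn units 0.07 F [-2.7 -0.6  3.9]
```

```bash
python3 -m crank '[{"travel":[0.4,0,0],"turn":0},{"travel":[0.5,0,0],"turn":0},{"travel":[0.5,0,0],"turn":0},{"travel":[0.6,0,0],"turn":0},{"travel":[0.2,0,0],"turn":0},{"travel":[0,0,0],"turn":0}]'; python3 -c "
from h import *
where();goto([-180,-172.5],82);cv2.imwrite('pics/g.png',cv2.resize(imaging.get_image('side')[140:350,180:410],None,fx=3,fy=2.8))"
```

```text
t: 6.45
ee_pos: [405.2, -86.3, 96.2]
orientation: [0.085, 3.106, 0.003]
ft_force: [0.4, -0.1, -0.5]
width: 0.7
board-local [-179.   -55.1] tip 79.19108014935769
t 6.45 tcp [405.2 -86.3  96.2] tgt [ 396.9 -203.4   99. ] tool units [ 0.03 -2.35 -0.06] turn units 0.07 F [ 0.4 -0.1 -0.5]
```

View pics/g.png

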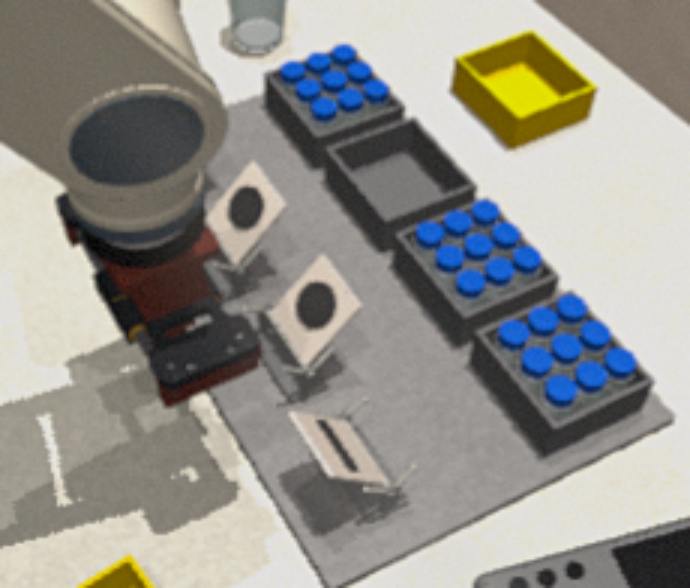

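The second tag (crop px 315,310) is flipped. Next is the rightmost tag.

```bash
python3 -m crank '[{"travel":[0.03,-0.3,0],"turn":0},{"travel":[0,-0.5,0],"turn":0},{"travel":[0,-0.5,0],"turn":0},{"travel":[0,-0.5,0],"turn":0},{"travel":[0,-0.3,0],"turn":0},{"travel":[0,0,0],"turn":0}]'; python3 -c "
from h import *
where();goto([-180,-172.5],82)"
```

```text
t: 7.1
ee_pos: [410.8, -198.7, 98.0]
orientation: [0.081, 3.093, -0.005]
ft_force: [-0.2, 1.0, -0.8]
width: 0.6
board-local [-166.5 -167. ] tip 81.0358542629063
t 7.1 tcp [ 410.8 -198.7   98. ] tgt [ 396.9 -203.4   99. ] tool units [ 0.27 -0.11 -0.03] turn units 0.1 F [-0.2  1.  -0.8]
```

```bash
python3 -m crank '[{"travel":[0,-0.1,0],"turn":0},{"travel":[-0.25,0,0],"turn":0},{"travel":[-0.25,0,0],"turn":0},{"travel":[-0.25,0,0],"turn":0},{"travel":[-0.25,0,0],"turn":0},{"travel":[-0.25,0,0],"turn":0},{"travel":[-0.25,0,0],"turn":0},{"travel":[-0.25,0,0],"turn":0},{"travel":[0,0,0],"turn":0}]'; python3 -c "
from h import *
where()"
```

```text
t: 8.0
ee_pos: [509.8, -206.7, 103.0]
orientation: [0.075, 3.09, -0.006]
ft_force: [1.0, 0.1, -0.9]
width: 0.5
board-local [ -67.1 -168.8] tip 86.02387258032975
```

```bash
python3 -m crank '[{"travel":[0.4,0,0],"turn":0},{"travel":[0.5,0,0],"turn":0},{"travel":[0.5,0,0],"turn":0},{"travel":[0.5,0,0],"turn":0},{"travel":[0,0,-0.6],"turn":0},{"travel":[0,0,-0.8],"turn":0},{"travel":[0,0,-0.8],"turn":0},{"travel":[0,0,0],"turn":0}]'; python3 -c "
from h import *
where();goto([-3,57.5],180);cv2.imwrite('pics/i.png',cv2.resize(imaging.get_image('side')[140:350,180:410],None,fx=3,fy=2.8))"
```

```text
t: 8.8
ee_pos: [402.6, -199.8, 208.9]
orientation: [0.076, 3.098, -0.0]
ft_force: [0.9, 0.3, -0.6]
width: 0.4
board-local [-174.6 -168.6] tip 191.93138836776635
t 8.8 tcp [ 402.6 -199.8  208.9] tgt [587.8  15.3 197. ] tool units [-3.48  4.48  0.39] turn units 0.13 F [ 0.9  0.3 -0.6]
```

View pics/i.png

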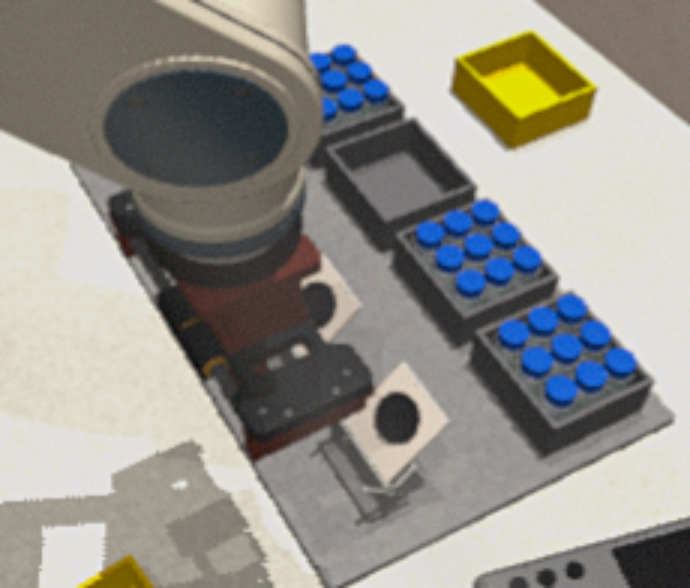

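The third tag (crop px 397,418) is flipped. Now over the top to behind the empty bin's tag.

```bash
python3 -m crank '[{"travel":[-0.35,0.45,0],"turn":0.1},{"travel":[-0.4,0.5,0],"turn":0},{"travel":[-0.4,0.5,0],"turn":0},{"travel":[-0.4,0.5,0],"turn":0},{"travel":[-0.4,0.5,0],"turn":0},{"travel":[-0.4,0.5,0],"turn":0},{"travel":[-0.4,0.5,0],"turn":0},{"travel":[-0.4,0.5,0],"turn":0},{"travel":[-0.2,0.2,0],"turn":0},{"travel":[0,0,0],"turn":0}]'; python3 -c "
from h import *
where();goto([-3,57.5],90)"
```

```text
t: 9.85
ee_pos: [578.5, 6.4, 198.0]
orientation: [0.098, 3.122, 0.005]
ft_force: [-0.3, 0.6, 0.5]
width: 0.5
board-local [-11.7  48.1] tip 180.9796033114161
t 9.85 tcp [578.5   6.4 198. ] tgt [587.8  15.3 107. ] tool units [-0.14  0.18  1.82] turn units -0.01 F [-0.3  0.6  0.5]
```

```bash
python3 -m crank '[{"travel":[-0.15,0.18,0],"turn":0},{"travel":[0,0,0],"turn":0},{"travel":[0,0,0.5],"turn":0},{"travel":[0,0,0.5],"turn":0},{"travel":[0,0,0.5],"turn":0},{"travel":[0,0,0.4],"turn":0},{"travel":[0,0,0],"turn":0}]'; python3 -c "
from h import *
where();goto([-102,57.5],82)"
```

```text
t: 10.55
ee_pos: [584.5, 10.1, 99.7]
orientation: [0.106, 3.125, 0.003]
ft_force: [-1.4, -0.6, 0.5]
width: 0.4
board-local [-6.  52.2] tip 82.68669090435768
t 10.55 tcp [584.5  10.1  99.7] tgt [489.   21.4  99. ] tool units [ 1.92  0.1  -0.02] turn units -0.06 F [-1.4 -0.6  0.5]
```

```bash
python3 -m crank '[{"travel":[0,0.1,0],"turn":0},{"travel":[0.25,0,0],"turn":0},{"travel":[0.25,0,0],"turn":0},{"travel":[0.25,0,0],"turn":0},{"travel":[0.25,0,0],"turn":0},{"travel":[0.25,0,0],"turn":0},{"travel":[0.25,0,0],"turn":0},{"travel":[0.25,0,0],"turn":0},{"travel":[0.2,0,0],"turn":0},{"travel":[0,0,0],"turn":0}]'; python3 -c "
from h import *
where();goto([-5,57.5],90)"
```

```text
t: 11.55
ee_pos: [482.7, 21.7, 104.7]
orientation: [0.106, 3.109, 0.004]
ft_force: [1.6, -0.3, 0.9]
width: 0.6
board-local [-108.3   57.5] tip 87.69497019519304
t 11.55 tcp [482.7  21.7 104.7] tgt [585.8  15.4 107. ] tool units [-2.07  0.01  0.02] turn units -0.07 F [ 1.6 -0.3  0.9]
```

```bash
python3 -m crank '[{"travel":[-0.4,0,0],"turn":0},{"travel":[-0.5,0,0],"turn":0},{"travel":[-0.5,0,0],"turn":0},{"travel":[-0.4,0,0],"turn":0},{"travel":[0,0,-0.6],"turn":0},{"travel":[0,0,-0.8],"turn":0},{"travel":[0,0,-0.8],"turn":0},{"travel":[0,0,-0.8],"turn":0},{"travel":[0,0,-0.8],"turn":0},{"travel":[0,0,0],"turn":0}]'; python3 -c "
from h import *
where();cv2.imwrite('pics/j.png',imaging.get_image('side'));cv2.imwrite('pics/js.png',imaging.get_image('scene'))"
```

```text
t: 12.55
ee_pos: [563.2, 15.7, 302.1]
orientation: [0.106, 3.119, 0.003]
ft_force: [0.7, -0.1, 0.3]
width: 0.3
board-local [-27.5  56.4] tip 285.0611160180647
```

View pics/j.png

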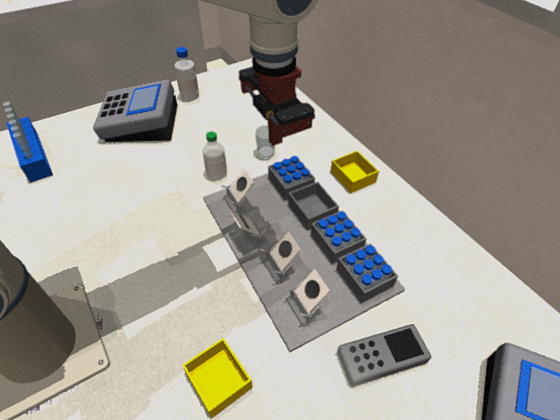

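View pics/js.png

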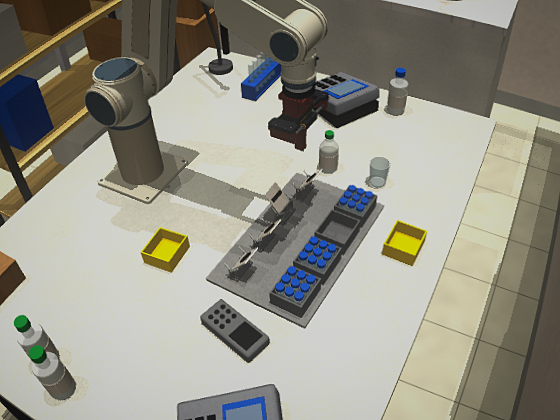

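Tags 1, 3 and 4 (side px 240,187; 285,252; 312,292) show discs, and the empty bin's tag (245,222) leans forward. I'll check the free edges against the expected rest angles, and the loose objects against the first picture.

```bash
python3 - <<'E'
from h import *
B=np.load("board.npz");R,t=B["R"],B["t"]
ims=[]
for n,f,r in(("scene","js",(145,330,195,395)),("side","j",(140,350,195,410))):
    im=cv2.imread(f"pics/{f}.png");c=cam(n)
    ori=cv2.imread(f"pics/a_{n}.png")
    for nm,box in {"scene":{"bottle":(318,128,342,175),"beaker":(366,155,392,190),"meter":(198,297,272,362)},"side":{"bottle":(202,130,228,180),"beaker":(254,124,278,160),"meter":(335,322,434,386),"bins":(268,155,400,300)}}[n].items():
        x0,y0,x1,y1=box;print(n,nm,"diff",np.abs(ori[y0:y1,x0:x1].astype(int)-im[y0:y1,x0:x1]).mean().round(1))
    big=cv2.resize(im,None,fx=2.,fy=2.,interpolation=3)
    for y,s in((-172.5,1),(-57.5,1),(57.5,-1),(172.5,1)):
        p=proj(c,[[*(R@[-85+s*45,y+e]+t),98.5] for e in(-29,29)])*2
        cv2.line(big,*[tuple(int(round(v)) for v in q) for q in p],(0,0,255),1)
    y0,y1,x0,x1=[2*v for v in r];ims.append(big[y0:y0+370,x0:x0+400])
cv2.imwrite("pics/k.png",np.hstack(ims))
E
```

```text
scene bottle diff 6.4
scene beaker diff 7.4
scene meter diff 6.4
side bottle diff 13.2
side beaker diff 38.3
side meter diff 12.6
side bins diff 15.3
```

View pics/k.png

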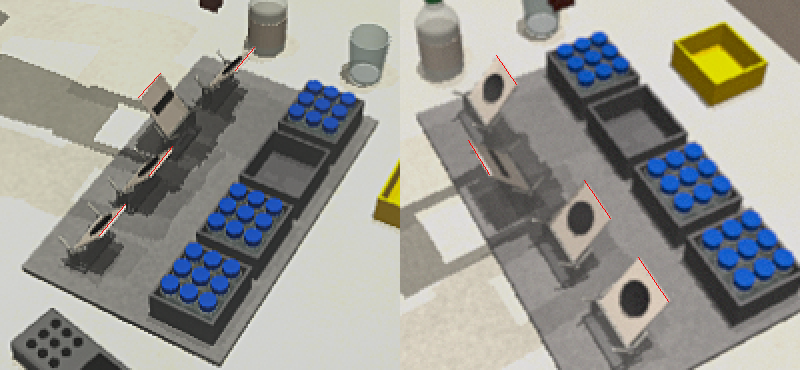

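The red lines are the free edges predicted for the correct rest angles, and they fall on all four tags. The bins and bystanders have not moved. The beaker's large difference in the side view is the gripper overlapping it.

```bash
python3 -c "
from workcell import workorder
print(workorder.close_job())"
```

```text
the job is handed in; nothing more can be done
None
```

All four tags were wrong at the start. With the closed fingertips I pushed the three full bins' tags back and the empty bin's tag forward, and handed the job in at about 12.7 s on the robot's clock. No verdict was reported.

**Tags:** In the last pictures, three tags show the disc and lean back to their full bins. The empty bin's tag leans forward with its bar up. The free edges fall on the lines predicted for the correct rest angles in both views, to within a few pixels.

**Force and clearance:** Measured tool force was under about 5 N at the end of every move; I did not see values in between. The gripper was raised clear, about 285 mm up, before handing in.

**Bystanders and bins:** The bins, bottle, meter and beaker looked unmoved when I compared pictures. One number disagreed: the beaker's side-view patch differed strongly (38.3, against 7.4 in the scene view). The gripper overlaps that patch, and the scene view shows the beaker in its place.

**Accuracy:** The board corners fit the given size to within about 3 mm, slightly over the quoted 2 mm calibration. Pushes ran somewhat further than commanded, without consequence.

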